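# Move the drill-bit case to the mat, press its lid shut and tug-test the catch

## Robot

A 7-joint arm with a two-finger parallel gripper is mounted at the origin on a cart in front of the work surface, level with it; the furniture and walls round the work are solid. World frame = base frame: x ahead of the robot, y to its left, z up, the work surface at z = 0. Lengths are in m, angles in rad, forces in N, time in s.
With the tool pointing down it reaches from about 0.425 to 0.875 m from the base axis. Payload 4.7 kg.
Tool frame: the origin (TCP) lies between the finger pads; the fingertips stand 14 mm ahead of it and the grasp point (between the pads) lies 5 mm behind it; z points along the fingers, y is the line along which they close (so a half turn about z gives the same grasp; the last joint's range is limited). The gripper opens to 85 mm and grips with 20 to 120 N. Pads are 22 mm wide; open, the fingers measure 114 mm over their backs; the gripper's body (76 mm by 85 mm) begins 54 mm behind the grasp point. The pads swing forward as they close: fully open they stand 13 mm farther back than shut.
Start: joints at [1.183, 0.321, -0.07, 1.45, 0.023, 1.371, -0.057], TCP at [0.254, -0.598, 0.245] pointing down, gripper open.
Joint ranges: [-2.86, 2.86], [-0.3, 2.09], [-1.38, 1.24], [0.06, 2.45], [-1.56, 4.7], [0.09, 2.05], [-2.69, 2.69]. Speed limits (rad/s): [2.57, 2.57, 3.14, 3.14, 3.14, 3.14, 3.14].

## Interface

Orientations are given as a rotation vector (axis times angle).
In Python, from rig import observe, read_camera, hand_in gives the robot as it stands. The module is installed in compiled form; this text tells all that it offers.
- The arm moves only by the shell command python3 -m crank 'ROWS'. ROWS is JSON, a list of rows, each an object of numbers: "ax", "ay", "az": the turn, a rotation vector about the tool's x, y, z in rad; "tx", "ty", "tz": the shift along the tool's x, y, z in cm; "grip": the closure, from 0 (fully open) to 1 (shut). A call has 1 to 10 rows; each row shifts and turns the commanded pose from where the row before left it, along the tool's axes as they then stand; what a row does not reach is not made up. A row lasts 1/10 s, in which the tool goes at most 50 mm and 8.59 degrees, less where a joint would pass 70% of its speed; a pose out of reach is approached as far as the arm can. A call with a gripper value outside its range is refused whole. The fingers move at their own pace and stop on an object; the grip force is fixed at half the most. Time passes only in rows, so rows that do not move let the fingers close. It gives the time, the measured TCP pose, the force, the opening and the grip force at its end, in the units of the state.
- observe(): the state, without advancing time (a new reading comes with each control period).
- read_camera(name): name is "scene" or "side" or "wrist"; returns a dict with "color" (420x560x3 uint8, red, green, blue), "mtx" (3x3 intrinsics, pixels), "world_from_camera" (4x4, takes a point from camera to world coordinates); the wrist camera has in their place "T_tool_cam" (4x4, takes a point from camera to tool coordinates, whose origin is the TCP and whose axes are the flange's). Camera axes: x right, y down, z forward; pixel columns grow to the right and rows downward; lengths in m; the calibration is good to about 2 mm. A picture is of the moment at which its call begins: read the wrist's pose just before it. There is no depth.
- hand_in(): hands the job in; it is judged then, once.
The state is a dict: "time": time; "qpos": joint angles; "qd": joint speeds; "joint_torque": joint torques, N m; "tool_pos": TCP position; "ee_rot": TCP orientation; "force": force on the tool from outside, world axes, zero at the start; "torque": the same for the moment, N m; "gripper_width": opening from 0.0 (shut) to 1.0 (fully open); "finger_force": force on a finger pad.
Only numpy, scipy, OpenCV 4.12 (cv2) and the standard library are available. Lean on these libraries where they do the work, as an engineer would, in place of code of your own. Each camera call takes 0.05 s, during which the arm holds its last target. There are 200 camera calls.

## Task

The slim wooden case was put down on the freshly glued panel with its lid not caught. First carry it by its body onto the rubber bench mat and let go; there press the lid down at the knob end until its catch snaps, then test it: take the knob and tug it up until that end of the case comes a good centimetre off the mat with the lid staying shut, and if the lid gives instead, press it again and repeat the tug. Finally let the case down flat, wholly on the mat with the lid caught, and leave the other things alone.

Things in the scene. Friction and masses are not known exactly. Their poses are not given: they have to be found in the camera images.
- case: the slim case without its lid: loose dark wooden box 150 mm long (its x), 62 mm wide (its y), 40 mm high; 0.5 to 0.7 kg with lid; origin at the centre of its underside, z up. Hinge at its +x end; knob and catch (a sprung roller inside the end wall) at its -x end. Grip it across its width at the middle or up to 15 mm to the hinge side, low on the walls: the lid is 58 mm wide
- case_lid: the case's lid: dark wooden board 151 x 58 x 8 mm with a brass knob and a brass striker below; origin on the hinge line (76 mm toward +x and 40 mm above the case's origin); shut, its axes are those of the case, its top is 48 mm above the case's underside
- knob (a point): centre of the top face of the brass knob on the lid: round, 24 mm across, 14 mm tall on a 16 mm neck 6 mm tall, its top 20 mm above the lid's top face and 68 mm above the case's underside when shut; 130 mm from the hinge line. May be pinched from above or pressed on top
- lid_hinge (a joint): opening angle of the lid, rad: 0 down, grows as the knob end rises. Light friction: it stays where left. Caught, it lifts to about 0.02 (2 to 3 mm play at the knob); not caught, it stops on the catch's roller at about 0.10 (knob 13 mm up) or higher. At the knob about 6 N down snaps the catch in, 7 to 9 N up pulls it out; lifting that end of the case takes only 3 to 4 N
- case_knob_end (a point): point on the underside of the case, in the middle of its knob end (75 mm toward -x from its origin)
- case_hinge_end (a point): point on the underside of the case, in the middle of its hinge end (75 mm toward +x from its origin)
- bench_mat: flat dark rubber mat fixed on the worktop, 240 mm (its x) by 160 mm (its y), 4 mm thick; origin at the centre of its underside
- tape_measure: bystander: tape measure, 36 x 99 x 66 mm, loose
- sanding_block: bystander: cork sanding block, 63 x 119 x 36 mm, loose
- folding_rule: bystander: folded rule, 237 mm long, 17 mm thick, 32 mm high, loose
- clamp_bar (a point): obstacle: point on the top edge of the right-hand of two fixed aluminium clamp bars that bridge the panel, each 24 mm wide, 50 mm high (134 to 183 mm above the panel), level, running in world x from x = 0.24 m to beyond reach; the other lies parallel 650 mm to its left (+y). All the work is between them; cross them above 0.2 m
There are look-alikes about, which are no part of the job. Leave any white look-alike of the case alone.

How it is judged:
By the outcome, as a careful person would: the job done as asked, in the order asked, and still so for the second after the job is handed in, with the robot touching nothing.
It also fails if it takes over 58 s, if anything falls off the work surface, if the arm or the gripper's body presses on something with over 40 N, if the wrist force passes 120 N, or if a joint passes its speed limit or range.

## Working session

There is one attempt and no reset: what is moved stays moved. The work goes in short steps, Python scripts to look and compute and a shell command to move; the robot and the scene stay as the last step left them, time stands still between calls to the robot, and variables do not carry over. Pictures are saved under pics/ and viewed, at most 10 in all, crops included, and the job is handed in when it is done.

```bash
mkdir -p pics
cat > h.py <<'E'
import cv2,numpy as np
from rig import observe,read_camera
def snap(n,f):
    s=observe();c=read_camera(n);cv2.imwrite('pics/'+f+'.png',c['color'][:,:,::-1])
    if n=='wrist':
        T=np.eye(4);T[:3,:3]=cv2.Rodrigues(np.array(s['ee_rot'],float))[0];T[:3,3]=s['tool_pos'];T=T@c['T_tool_cam']
    else:T=c['world_from_camera']
    np.savez('pics/'+f+'.npz',K=c['mtx'],T=T);return s
def ray(f,u,v,z):
    d=np.load('pics/'+f+'.npz');r=d['T'][:3,:3]@np.linalg.solve(d['K'],[u,v,1]);o=d['T'][:3,3]
    return o+r*(z-o[2])/r[2]
E
python3 - <<'E'
from h import *
s=snap('scene','a');snap('side','b');print(s)
for f in 'ab': print(np.load(f'pics/{f}.npz')['T'].round(3))
E
```

```text
{'time': 0.0, 'qpos': array([ 1.18308539,  0.32182836, -0.07009147,  1.45166877,  0.02261137,
        1.37078154, -0.05686411]), 'qd': array([ 0.00053312,  0.00034244,  0.00032024, -0.00074759,  0.00113443,
        0.001022  , -0.00034994]), 'joint_torque': array([ 5.06153883e-04, -4.93587005e+01, -3.82067710e-01, -3.14343989e+01,
        1.29332775e-02,  1.12876296e-02,  1.24555760e-05]), 'tool_pos': array([ 0.2539655 , -0.59778571,  0.24422316]), 'ee_rot': array([-3.07658039e+00, -6.26674613e-01,  7.57329687e-04]), 'force': array([-0.22962235,  0.30950374,  1.36666022]), 'torque': array([ 0.00516917,  0.01515027, -0.04065315]), 'finger_force': 0.0, 'gripper_width': 1.0005942123442568}
[[-0.6   -0.613  0.514 -0.348]
 [-0.8    0.462 -0.384  0.925]
 [-0.002 -0.641 -0.767  1.523]
 [ 0.     0.     0.     1.   ]]
[[ 0.978 -0.132  0.161  0.406]
 [-0.208 -0.641  0.739 -0.684]
 [ 0.006 -0.756 -0.655  0.957]
 [ 0.     0.     0.     1.   ]]
```

View pics/a.png

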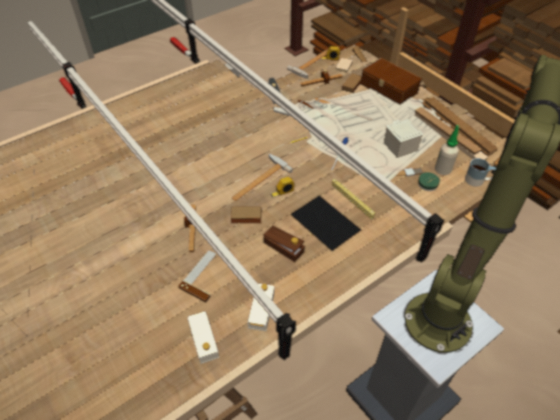

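View pics/b.png

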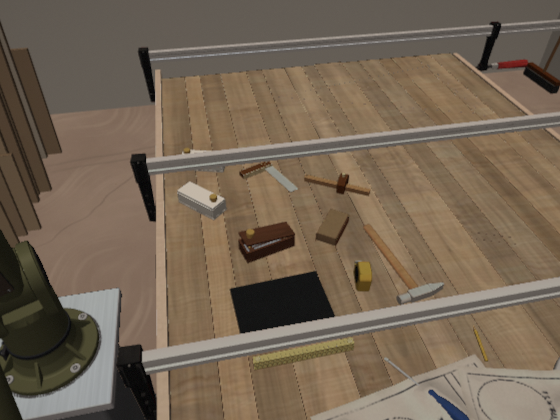

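The scene view shows the dark case at about (284,243) and the mat at (326,222). In the side view the case is at (267,241) with its lid ajar and the knob at (250,232), and the mat is at (282,300). I'll enlarge both.

Run:
```python
from h import *
a=cv2.imread('pics/a.png')[165:275,225:385];b=cv2.imread('pics/b.png')[205:375,225:385]
a=cv2.resize(a,None,fx=5,fy=5,interpolation=3)[:, :800];b=cv2.resize(b,None,fx=3.5,fy=3.5,interpolation=3)
cv2.imwrite('pics/a2.png',a);cv2.imwrite('pics/b2.png',b)
```

```text
(no output)
```

View pics/b2.png

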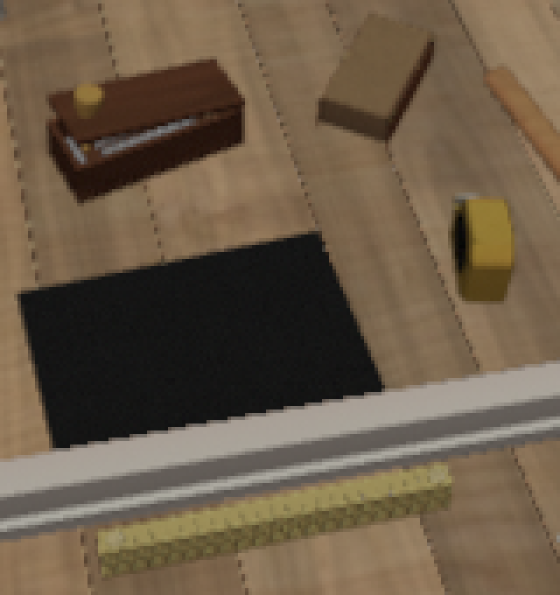

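View pics/a2.png

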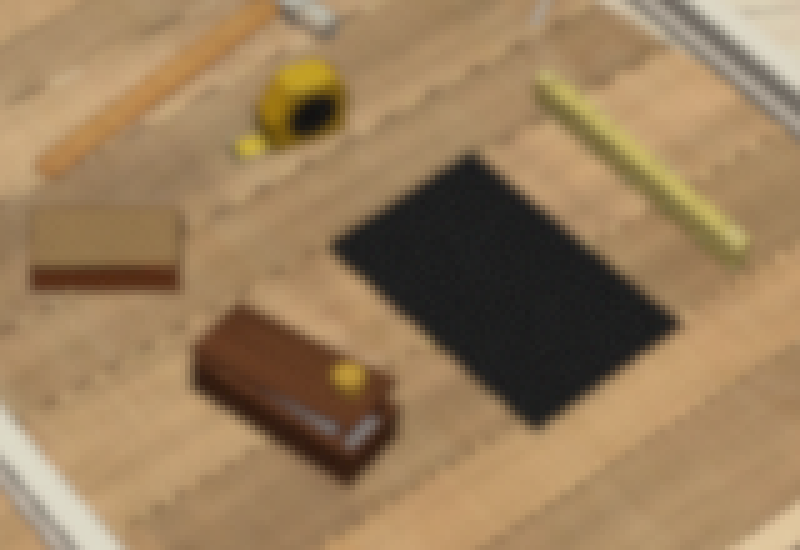

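The crops show these pixels:
- **b2 case underside:** corners at (82,202) and (243,147).
- **a2 case underside:** corners at (346,485), (195,383) and (392,430).
- **Mat corners:** clear in both crops.

The lid is ajar and the knob end faces the robot.

Run:
```python
from h import *
A=lambda p,z:ray('a',p[0]/5+225-.4,p[1]/5+165-.4,z).round(3)
B=lambda p,z:ray('b',p[0]/3.5+225-.4,p[1]/3.5+205-.4,z).round(3)
print('case a',*[A(p,0) for p in [(346,485),(195,383),(392,430)]])
print('case b',*[B(p,0) for p in [(82,202),(243,147)]])
print('knob a',A((348,378),.08),'b',B((90,90),.08))
print('mat a',*[A(p,.004) for p in [(472,152),(335,243),(537,428),(680,323)]])
print('mat b',*[B(p,.004) for p in [(322,233),(22,295),(55,448),(385,388)]])
print('tape',B((465,298),0),B((510,300),0),'rule',A((540,95),.0),A((740,265),0))
c=read_camera('wrist');print(c['T_tool_cam'].round(3),c['mtx'])
```

```text
case a [0.481 0.229 0.   ] [0.624 0.262 0.   ] [0.5   0.171 0.   ]
case b [0.497 0.175 0.   ] [0.638 0.208 0.   ]
knob a [0.51  0.206 0.08 ] b [0.514 0.219 0.08 ]
mat a [ 0.678 -0.056  0.004] [0.668 0.094 0.004] [0.434 0.085 0.004] [ 0.444 -0.068  0.004]
mat b [0.676 0.101 0.004] [0.438 0.088 0.004] [ 0.444 -0.049  0.004] [ 0.682 -0.048  0.004]
tape [0.766 0.02  0.   ] [0.799 0.011 0.   ] rule [ 0.696 -0.145  0.   ] [ 0.461 -0.148  0.   ]
[[ 0.    -0.948 -0.318  0.082]
 [ 1.     0.    -0.    -0.   ]
 [ 0.    -0.318  0.948 -0.129]
 [ 0.     0.     0.     1.   ]] [[365.02640132   0.         272.14523272]
 [  0.         365.02640132 212.53077878]
 [  0.           0.           1.        ]]
```

```bash
cat >> h.py <<'E'
def go(x,y,z,yaw):
    s=observe();R=cv2.Rodrigues(np.array(s['ee_rot'],float))[0];p=np.array(s['tool_pos'])
    cy=np.arctan2(R[1,0],R[0,0]);print('t',s['time'],'p',p.round(4),'yaw',round(cy,3),'zaxis',R[:,2].round(3),'F',np.round(s['force'],1),'w',round(s['gripper_width'],3))
    d=(np.array([x,y,z])-p)*100;X=np.array([np.cos(yaw),np.sin(yaw),0]);Y=np.array([X[1],-X[0],0])
    print('az',round(cy-yaw,3),'then tx,ty,tz cm',d@X,d@Y,-d[2])
E
python3 -m crank '[{"az":0.0875,"tz":-1.2},{"az":0.0875,"tz":-1.2},{"tx":3.2,"ty":-2.8},{"tx":3.2,"ty":-2.8},{"tx":3.2,"ty":-2.8},{"tx":3.2,"ty":-2.8},{"tx":3.2,"ty":-2.8},{"tx":3.2,"ty":-2.8},{"tx":3.2,"ty":-2.8},{"tx":3.2,"ty":-2.8}]'
python3 -c "
from h import *
go(.572,.22,.25,.227)"
```

```text
t 0.15 p [ 0.254  -0.5979  0.2445] yaw 0.402 zaxis [-0.001  0.001 -1.   ] F [-0.  -0.1 -0.1] w 1.0
az 0.175 then tx,ty,tz cm 49.39226060109823 -72.53502599564212 -0.5482849119600314$[0]: bad value
```

```bash
python3 -m crank '[{"ax":0,"ay":0,"az":0.0875,"tx":0,"ty":0,"tz":-1.2,"grip":0},{"ax":0,"ay":0,"az":0.0875,"tx":0,"ty":0,"tz":-1.2,"grip":0},{"ax":0,"ay":0,"az":0,"tx":3.2,"ty":-2.8,"tz":0,"grip":0},{"ax":0,"ay":0,"az":0,"tx":3.2,"ty":-2.8,"tz":0,"grip":0},{"ax":0,"ay":0,"az":0,"tx":3.2,"ty":-2.8,"tz":0,"grip":0},{"ax":0,"ay":0,"az":0,"tx":3.2,"ty":-2.8,"tz":0,"grip":0},{"ax":0,"ay":0,"az":0,"tx":3.2,"ty":-2.8,"tz":0,"grip":0},{"ax":0,"ay":0,"az":0,"tx":3.2,"ty":-2.8,"tz":0,"grip":0},{"ax":0,"ay":0,"az":0,"tx":3.2,"ty":-2.8,"tz":0,"grip":0},{"ax":0,"ay":0,"az":0,"tx":3.2,"ty":-2.8,"tz":0,"grip":0}]'
python3 -c "
from h import *
go(.572,.22,.25,.227)"
```

```text
time: 1.15
tool_pos: [0.4539, -0.3208, 0.2692]
ee_rot: [3.121, 0.355, -0.0]
force: [1.4, -0.2, -0.4]
gripper_width: 1.004
finger_force: 0.0
t 1.15 p [ 0.4539 -0.3208  0.2692] yaw 0.227 zaxis [-0. -0. -1.] F [ 1.4 -0.2 -0.4] w 1.004
az -0.0 then tx,ty,tz cm 23.682970296482594 -50.036237936263404 1.9164687528583135
```

```bash
python3 -m crank '[{"ax":0,"ay":0,"az":0,"tx":1.7,"ty":-4.4,"tz":0,"grip":0},{"ax":0,"ay":0,"az":0,"tx":1.7,"ty":-4.4,"tz":0,"grip":0},{"ax":0,"ay":0,"az":0,"tx":1.7,"ty":-4.4,"tz":0,"grip":0},{"ax":0,"ay":0,"az":0,"tx":1.7,"ty":-4.4,"tz":0,"grip":0},{"ax":0,"ay":0,"az":0,"tx":1.7,"ty":-4.4,"tz":0,"grip":0},{"ax":0,"ay":0,"az":0,"tx":1.7,"ty":-4.4,"tz":0,"grip":0},{"ax":0,"ay":0,"az":0,"tx":1.7,"ty":-4.4,"tz":0,"grip":0},{"ax":0,"ay":0,"az":0,"tx":1.7,"ty":-4.4,"tz":0,"grip":0},{"ax":0,"ay":0,"az":0,"tx":1.7,"ty":-4.4,"tz":0,"grip":0},{"ax":0,"ay":0,"az":0,"tx":1.7,"ty":-4.4,"tz":0,"grip":0}]'
python3 -m crank '[{"ax":0,"ay":0,"az":0,"tx":0,"ty":0,"tz":0,"grip":0},{"ax":0,"ay":0,"az":0,"tx":0,"ty":0,"tz":0,"grip":0},{"ax":0,"ay":0,"az":0,"tx":0,"ty":0,"tz":0,"grip":0}]' >/dev/null
python3 -c "
from h import *
go(.572,.22,.25,.227);snap('wrist','w1')"
```

```text
time: 2.15
tool_pos: [0.5198, 0.1462, 0.2693]
ee_rot: [3.121, 0.355, 0.001]
force: [0.8, -1.5, 0.5]
gripper_width: 1.0
finger_force: 0.0
t 2.45 p [0.52   0.143  0.2689] yaw 0.225 zaxis [-0.001 -0.001 -1.   ] F [ 1.1 -0.1 -0.1] w 0.999
az -0.002 then tx,ty,tz cm 6.798574882995922 -6.336384832519709 1.8899849467489682
```

View pics/w1.png

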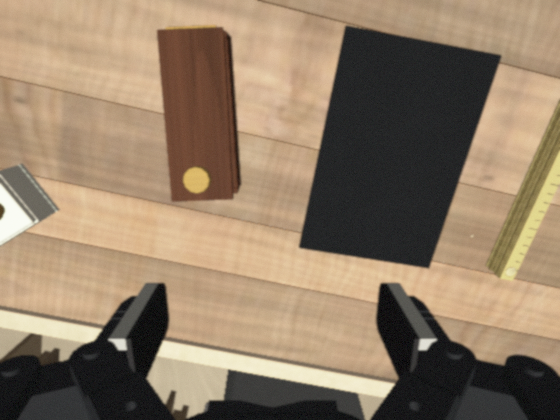

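In the wrist view the lid's top corners are at (159,30), (223,28), (172,201) and (233,199), with the knob at (196,180). The mat corners are at (346,27), (499,56), (428,267) and (301,247).

Run:
```python
from h import *
r=lambda u,v,z:ray('w1',u,v,z)
h=(r(159,30,.048)+r(223,28,.048))/2
for dz in (.013,.02):
    k=(r(172,201,.048+dz*1.15)+r(233,199,.048+dz*1.15))/2; kn=r(196,180,.068+dz)
    print('hinge',h.round(4),'lidend',k.round(4),np.linalg.norm(h-k),'knob',kn.round(4),'yaw',np.arctan2(*(h-kn)[1::-1]),np.arctan2(*(h-k)[1::-1]),'dist knob',np.linalg.norm((h-kn)[:2]))
print('right base',r(240,191,0),r(231,35,0))
m=np.array([r(u,v,.004) for u,v in [(346,27),(499,56),(428,267),(301,247)]]);print(m.round(3),m.mean(0).round(4),np.arctan2(*((m[0]+m[1]-m[2]-m[3])[1::-1])))
```

```text
hinge [0.6331 0.2408 0.048 ] lidend [0.488 0.204 0.063] 0.15047196803003096 knob [0.5111 0.2103 0.081 ] yaw 0.24490413475371065 0.2487448539182258 dist knob 0.1257835586585633
hinge [0.6331 0.2408 0.048 ] lidend [0.4907 0.203  0.071 ] 0.14915461727624105 knob [0.5131 0.2093 0.088 ] yaw 0.2571684945091381 0.25995287394734135 dist knob 0.12414161864570392
right base [0.48678388 0.17246489 0.        ] [0.64117281 0.21236815 0.        ]
[[ 0.673  0.104  0.004]
 [ 0.682 -0.052  0.004]
 [ 0.446 -0.066  0.004]
 [ 0.437  0.089  0.004]] [0.5593 0.019  0.004 ] 0.062049876017201924
```

```bash
python3 -m crank '[{"ax":0,"ay":0,"az":-0.02,"tx":0,"ty":0,"tz":0,"grip":0},{"ax":0,"ay":0,"az":0,"tx":2.3,"ty":-2.2,"tz":1,"grip":0},{"ax":0,"ay":0,"az":0,"tx":2.3,"ty":-2.2,"tz":1,"grip":0},{"ax":0,"ay":0,"az":0,"tx":2.3,"ty":-2.2,"tz":3,"grip":0},{"ax":0,"ay":0,"az":0,"tx":0,"ty":0,"tz":4,"grip":0},{"ax":0,"ay":0,"az":0,"tx":0,"ty":0,"tz":4,"grip":0},{"ax":0,"ay":0,"az":0,"tx":0,"ty":0,"tz":2,"grip":0},{"ax":0,"ay":0,"az":0,"tx":0,"ty":0,"tz":0,"grip":0},{"ax":0,"ay":0,"az":0,"tx":0,"ty":0,"tz":0,"grip":0}]' >/dev/null
python3 -c "
from h import *
go(.5715,.225,.018,.245);snap('wrist','w2')"
```

```text
t 3.4 p [0.5713 0.2247 0.1199] yaw 0.246 zaxis [ 0. -0. -1.] F [-0.8 -0.4  0.9] w 0.996
az 0.001 then tx,ty,tz cm 0.025117687416445683 -0.02964742516393625 10.186922019234231
```

View pics/w2.png

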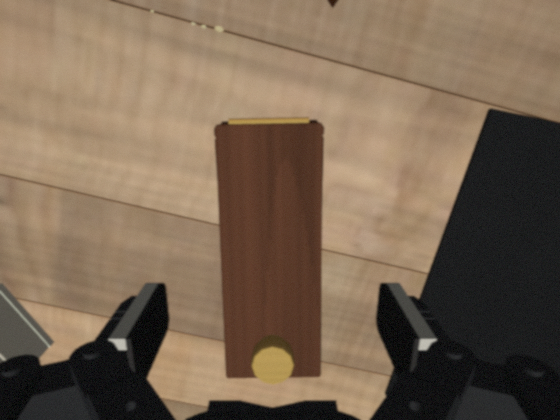

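The case stands square between the fingers, with the hinge end at (269,121) and the knob at (273,363). I'll check the numbers, then descend.

```bash
python3 - <<'E'
from h import *
h=ray('w2',269,122,.048);k=ray('w2',273,363,.083);print(h,k,np.arctan2(*(h-k)[1::-1]),np.linalg.norm((h-k)[:2]))
print(h[:2]-.066*np.array([np.cos(.245),np.sin(.245)]))
E
python3 -m crank '[{"ax":0,"ay":0,"az":0,"tx":0,"ty":0,"tz":3,"grip":0},{"ax":0,"ay":0,"az":0,"tx":0,"ty":0,"tz":3,"grip":0},{"ax":0,"ay":0,"az":0,"tx":0,"ty":0,"tz":2.5,"grip":0},{"ax":0,"ay":0,"az":0,"tx":0,"ty":0,"tz":1.7,"grip":0},{"ax":0,"ay":0,"az":0,"tx":0,"ty":0,"tz":0,"grip":0},{"ax":0,"ay":0,"az":0,"tx":0,"ty":0,"tz":0,"grip":0}]'
```

```text
[0.63497972 0.2425433  0.048     ] [0.51179003 0.20938578 0.083     ] 0.26292715623959423 0.1275739809447965
[0.57095066 0.22653459]
time: 4.05
tool_pos: [0.5718, 0.2258, 0.0187]
ee_rot: [-3.117, -0.386, -0.003]
force: [0.2, -0.4, -0.1]
gripper_width: 0.995
finger_force: 0.0
```

```bash
python3 -m crank '[{"ax":0,"ay":0,"az":0,"tx":0,"ty":0,"tz":0,"grip":1},{"ax":0,"ay":0,"az":0,"tx":0,"ty":0,"tz":0,"grip":1},{"ax":0,"ay":0,"az":0,"tx":0,"ty":0,"tz":0,"grip":1},{"ax":0,"ay":0,"az":0,"tx":0,"ty":0,"tz":0,"grip":1},{"ax":0,"ay":0,"az":0,"tx":0,"ty":0,"tz":0,"grip":1}]'
```

```text
time: 4.55
tool_pos: [0.5722, 0.2258, 0.0193]
ee_rot: [3.118, 0.387, 0.005]
force: [0.4, -0.8, 6.5]
gripper_width: 0.722
finger_force: 67.7
```

```bash
python3 -m crank '[{"ax":0,"ay":0,"az":0,"tx":0,"ty":0,"tz":-1.5,"grip":1},{"ax":0,"ay":0,"az":0,"tx":0,"ty":0,"tz":-2.5,"grip":1},{"ax":0,"ay":0,"az":0,"tx":-0.5,"ty":2,"tz":0,"grip":1},{"ax":0,"ay":0,"az":0,"tx":-0.8,"ty":3,"tz":0,"grip":1},{"ax":0,"ay":0,"az":0,"tx":-0.9,"ty":3.4,"tz":0,"grip":1},{"ax":0,"ay":0,"az":0,"tx":-0.9,"ty":3.4,"tz":0,"grip":1},{"ax":0,"ay":0,"az":0,"tx":-0.9,"ty":3.4,"tz":0,"grip":1},{"ax":0,"ay":0,"az":0,"tx":-0.8,"ty":3,"tz":0,"grip":1},{"ax":0,"ay":0,"az":0,"tx":-0.4,"ty":1.5,"tz":0,"grip":1},{"ax":0,"ay":0,"az":0,"tx":0,"ty":0,"tz":0,"grip":1}]'
python3 -m crank '[{"ax":0,"ay":0,"az":0,"tx":0,"ty":0,"tz":1.5,"grip":1},{"ax":0,"ay":0,"az":0,"tx":0,"ty":0,"tz":1.0,"grip":1},{"ax":0,"ay":0,"az":0,"tx":0,"ty":0,"tz":0.5,"grip":1},{"ax":0,"ay":0,"az":0,"tx":0,"ty":0,"tz":0.2,"grip":1},{"ax":0,"ay":0,"az":0,"tx":0,"ty":0,"tz":0,"grip":1},{"ax":0,"ay":0,"az":0,"tx":0,"ty":0,"tz":0,"grip":1}]'
```

```text
time: 5.55
tool_pos: [0.5678, 0.0178, 0.0569]
ee_rot: [3.117, 0.379, -0.003]
force: [0.5, 0.3, -6.4]
gripper_width: 0.717
finger_force: 67.8
time: 6.15
tool_pos: [0.5687, 0.0221, 0.0255]
ee_rot: [-3.118, -0.388, -0.001]
force: [0.9, 0.1, -7.0]
gripper_width: 0.717
finger_force: 67.7
```

```bash
python3 -c "
from h import *
go(.57,.0215,.0225,.245)"
```

```text
t 6.15 p [0.5687 0.0221 0.0255] yaw 0.247 zaxis [ 0.  0. -1.] F [ 0.9  0.1 -7. ] w 0.717
az 0.002 then tx,ty,tz cm 0.10711350472406447 0.08908368027492544 0.29798879117317634
```

Still carried: 7 N down is about the weight of the case. I'll lower it in small steps until the weight is taken.

```bash
python3 -m crank '[{"ax":0,"ay":0,"az":0,"tx":0,"ty":0,"tz":0.15,"grip":1},{"ax":0,"ay":0,"az":0,"tx":0,"ty":0,"tz":0.1,"grip":1},{"ax":0,"ay":0,"az":0,"tx":0,"ty":0,"tz":0,"grip":1}]'
```

```text
time: 6.45
tool_pos: [0.5688, 0.0216, 0.0234]
ee_rot: [3.117, 0.387, 0.001]
force: [0.1, -0.3, -2.6]
gripper_width: 0.713
finger_force: 67.9
```

```bash
python3 -m crank '[{"ax":0,"ay":0,"az":0,"tx":0,"ty":0,"tz":0.06,"grip":1},{"ax":0,"ay":0,"az":0,"tx":0,"ty":0,"tz":0,"grip":1},{"ax":0,"ay":0,"az":0,"tx":0,"ty":0,"tz":0,"grip":0},{"ax":0,"ay":0,"az":0,"tx":0,"ty":0,"tz":0,"grip":0},{"ax":0,"ay":0,"az":0,"tx":0,"ty":0,"tz":0,"grip":0},{"ax":0,"ay":0,"az":0,"tx":0,"ty":0,"tz":0,"grip":0}]'
python3 -m crank '[{"ax":0,"ay":0,"az":0,"tx":0,"ty":0,"tz":-2,"grip":0},{"ax":0,"ay":0,"az":0,"tx":0,"ty":0,"tz":-3,"grip":0},{"ax":0,"ay":0,"az":0,"tx":0,"ty":0,"tz":-4,"grip":0},{"ax":0,"ay":0,"az":0,"tx":-1.5,"ty":0,"tz":-4,"grip":0},{"ax":0,"ay":0,"az":0,"tx":-1.5,"ty":0,"tz":-2,"grip":0},{"ax":0,"ay":0,"az":0,"tx":0,"ty":0,"tz":0,"grip":0},{"ax":0,"ay":0,"az":0,"tx":0,"ty":0,"tz":0,"grip":0}]'
python3 -c "
from h import *
go(.57,.0215,.0225,.245);snap('wrist','w3')"
```

```text
time: 7.05
tool_pos: [0.5687, 0.0217, 0.0223]
ee_rot: [3.118, 0.387, 0.001]
force: [0.0, -0.7, 0.2]
gripper_width: 1.002
finger_force: 0.0
time: 7.75
tool_pos: [0.5395, 0.014, 0.1722]
ee_rot: [3.117, 0.386, 0.001]
force: [0.8, -0.2, -0.3]
gripper_width: 1.004
finger_force: 0.0
t 7.75 p [0.5395 0.014  0.1722] yaw 0.246 zaxis [ 0.001 -0.001 -1.   ] F [ 0.8 -0.2 -0.3] w 1.004
az 0.001 then tx,ty,tz cm 3.1390328539594257 0.013102362832256964 14.970331822941066
```

View pics/w3.png

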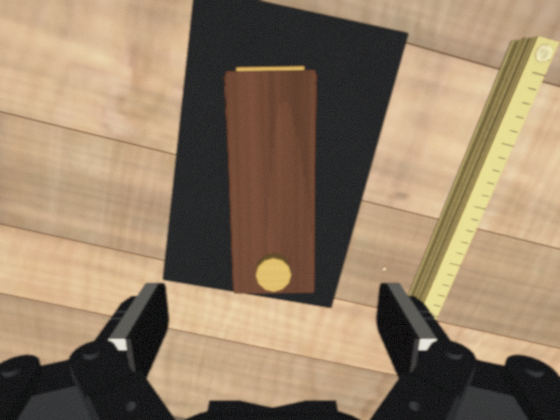

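The case is released on the mat: knob at (273,275), hinge end at (270,71), near mat corners at (164,279) and (330,307).

Run:
```python
from h import *
h=ray('w3',270,72,.052);print('hinge',h)
for z in(.085,.09):
  k=ray('w3',273,275,z);print('knob',k,np.arctan2(*(h-k)[1::-1]),np.linalg.norm((h-k)[:2]))
print('mat',ray('w3',164,279,.004),ray('w3',330,307,.004),ray('w3',406,34,.004))
R=np.array([np.cos(.25),np.sin(.25)])
print('centre',h[:2]-.076*R,'knobpred',h[:2]-.130*R,'kend',h[:2]-.151*R)
go(*(ray('w3',273,275,.085)[:2]),.11,.246)
```

```text
hinge [0.62963696 0.0381633  0.052     ]
knob [0.50689961 0.00531676 0.085     ] 0.2614889525011711 0.12705648545900847
knob [0.50949667 0.00598829 0.09      ] 0.2616714246850308 0.12437411352165305
mat [0.43660839 0.09002851 0.004     ] [ 0.44525864 -0.06574804  0.004     ] [ 0.68155551 -0.05205704  0.004     ]
centre [0.55599961 0.0193606 ] knobpred [0.50367834 0.00600079] kend [0.48333118 0.0008053 ]
t 7.8 p [0.5392 0.0141 0.1713] yaw 0.246 zaxis [-0.001 -0.    -1.   ] F [-0.8  0.6 -1.3] w 1.003
az 0.0 then tx,ty,tz cm -3.342863192161246 0.0666849538355132 6.134273089199953
```

```bash
python3 -m crank '[{"ax":0,"ay":0,"az":0,"tx":-1.2,"ty":0,"tz":1.5,"grip":1},{"ax":0,"ay":0,"az":0,"tx":-1.2,"ty":0.1,"tz":1.5,"grip":1},{"ax":0,"ay":0,"az":0,"tx":-1.0,"ty":0,"tz":1.5,"grip":1},{"ax":0,"ay":0,"az":0,"tx":0,"ty":0,"tz":1.5,"grip":1},{"ax":0,"ay":0,"az":0,"tx":0,"ty":0,"tz":0,"grip":1},{"ax":0,"ay":0,"az":0,"tx":0,"ty":0,"tz":0,"grip":1},{"ax":0,"ay":0,"az":0,"tx":0,"ty":0,"tz":0,"grip":1}]'
python3 -m crank '[{"ax":0,"ay":0,"az":0,"tx":0,"ty":0,"tz":0.5,"grip":1},{"ax":0,"ay":0,"az":0,"tx":0,"ty":0,"tz":0.5,"grip":1},{"ax":0,"ay":0,"az":0,"tx":0,"ty":0,"tz":0.3,"grip":1},{"ax":0,"ay":0,"az":0,"tx":0,"ty":0,"tz":0,"grip":1}]'
```

```text
time: 8.5
tool_pos: [0.5076, 0.0055, 0.1126]
ee_rot: [-3.117, -0.387, -0.002]
force: [0.2, -0.1, 0.1]
gripper_width: -0.001
finger_force: 0.0
time: 8.9
tool_pos: [0.5065, 0.005, 0.0989]
ee_rot: [3.118, 0.387, -0.001]
force: [-0.5, 0.4, -0.2]
gripper_width: 0.001
finger_force: 0.0
```

```bash
for i in 1 2; do python3 -m crank '[{"ax":0,"ay":0,"az":0,"tx":0,"ty":0,"tz":0.2,"grip":1},{"ax":0,"ay":0,"az":0,"tx":0,"ty":0,"tz":0.1,"grip":1}]' | sed -n '1,2p;4p'; done
python3 -m crank '[{"ax":0,"ay":0,"az":0,"tx":0,"ty":0,"tz":0.2,"grip":1},{"ax":0,"ay":0,"az":0,"tx":0,"ty":0,"tz":0,"grip":1}]' | sed -n '1,2p;4p'
python3 -m crank '[{"ax":0,"ay":0,"az":0,"tx":0,"ty":0,"tz":0.2,"grip":1},{"ax":0,"ay":0,"az":0,"tx":0,"ty":0,"tz":0,"grip":1}]' | sed -n '1,2p;4p'
```

```text
time: 9.1
tool_pos: [0.5064, 0.0049, 0.0972]
force: [-5.7, -0.4, 13.2]
time: 9.3
tool_pos: [0.5057, 0.0047, 0.0943]
force: [-7.4, -0.7, 11.9]
time: 9.5
tool_pos: [0.5062, 0.0048, 0.0913]
force: [-0.1, -0.9, 1.3]
time: 9.7
tool_pos: [0.5067, 0.0051, 0.0889]
force: [-0.1, -0.2, 0.6]
```

```bash
for i in 1 2; do python3 -m crank '[{"ax":0,"ay":0,"az":0,"tx":0,"ty":0,"tz":0.2,"grip":1},{"ax":0,"ay":0,"az":0,"tx":0,"ty":0,"tz":0,"grip":1}]' | sed -n '1,2p;4p'; done
```

```text
time: 9.9
tool_pos: [0.5066, 0.0051, 0.0868]
force: [-0.2, 1.3, -0.3]
time: 10.1
tool_pos: [0.5068, 0.0051, 0.0859]
force: [-2.4, -0.1, 6.6]
```

```bash
python3 -m crank '[{"ax":0,"ay":0,"az":0,"tx":0,"ty":0,"tz":0.2,"grip":1},{"ax":0,"ay":0,"az":0,"tx":0,"ty":0,"tz":0,"grip":1}]' | sed -n '1,2p;4p'
python3 -m crank '[{"ax":0,"ay":0,"az":0,"tx":0,"ty":0,"tz":-1,"grip":0.3},{"ax":0,"ay":0,"az":0,"tx":0,"ty":0,"tz":-2.5,"grip":0},{"ax":0,"ay":0,"az":0,"tx":1.5,"ty":0,"tz":-2.5,"grip":0},{"ax":0,"ay":0,"az":0,"tx":1.5,"ty":0,"tz":-1,"grip":0},{"ax":0,"ay":0,"az":0,"tx":0,"ty":0,"tz":0,"grip":0},{"ax":0,"ay":0,"az":0,"tx":0,"ty":0,"tz":0,"grip":0}]'
python3 -c "
from h import *
go(.57,.0215,.0225,.245);snap('wrist','w4')"
```

```text
time: 10.3
tool_pos: [0.5068, 0.0051, 0.0854]
force: [-6.7, -0.4, 19.0]
time: 10.9
tool_pos: [0.5352, 0.0124, 0.1526]
ee_rot: [-3.117, -0.387, 0.002]
force: [-1.0, -0.7, 0.3]
gripper_width: 0.994
finger_force: 0.0
t 10.9 p [0.5352 0.0124 0.1526] yaw 0.247 zaxis [-0.001  0.    -1.   ] F [-1.  -0.7  0.3] w 0.994
az 0.002 then tx,ty,tz cm 3.5995332496735326 -0.03510277101386006 13.01079646333142
```

View pics/w4.png

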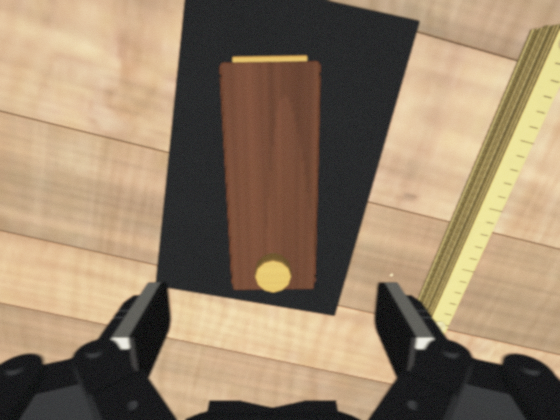

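The lid now looks flat: hinge end at (270,62), knob end at (273,290), knob at (273,276).

Run:
```python
from h import *
h=ray('w4',270,63,.052);e=ray('w4',273.5,290,.052);k=ray('w4',273,276,.072)
print(h,e,k,np.linalg.norm(h-e),np.linalg.norm((h-k)[:2]),np.arctan2(*(h-k)[1::-1]))
go(k[0],k[1],.068,.246)
```

```text
[0.6289704  0.03763573 0.052     ] [ 0.48380677 -0.00131082  0.052     ] [0.50508374 0.00448251 0.072     ] 0.15029741597719692 0.12824601881575376 0.26148217725988065
t 10.95 p [0.5346 0.0122 0.1521] yaw 0.247 zaxis [-0.002 -0.    -1.   ] F [-0.   0.3 -0.7] w 0.995
az 0.001 then tx,ty,tz cm -3.04750287329864 0.03449257247489523 8.412800855861363
```

```bash
python3 -m crank '[{"ax":0,"ay":0,"az":0,"tx":-1.5,"ty":0,"tz":1.5,"grip":0},{"ax":0,"ay":0,"az":0,"tx":-1.55,"ty":0.05,"tz":1.5,"grip":0.3},{"ax":0,"ay":0,"az":0,"tx":0,"ty":0,"tz":2,"grip":0.3},{"ax":0,"ay":0,"az":0,"tx":0,"ty":0,"tz":2,"grip":0.3},{"ax":0,"ay":0,"az":0,"tx":0,"ty":0,"tz":1,"grip":0.3},{"ax":0,"ay":0,"az":0,"tx":0,"ty":0,"tz":0.3,"grip":0.3},{"ax":0,"ay":0,"az":0,"tx":0,"ty":0,"tz":0,"grip":0.3},{"ax":0,"ay":0,"az":0,"tx":0,"ty":0,"tz":0,"grip":0.3}]'
python3 -m crank '[{"ax":0,"ay":0,"az":0,"tx":0,"ty":0,"tz":0,"grip":1},{"ax":0,"ay":0,"az":0,"tx":0,"ty":0,"tz":0,"grip":1},{"ax":0,"ay":0,"az":0,"tx":0,"ty":0,"tz":0,"grip":1},{"ax":0,"ay":0,"az":0,"tx":0,"ty":0,"tz":0,"grip":1},{"ax":0,"ay":0,"az":0,"tx":0,"ty":0,"tz":0,"grip":1}]'
```

```text
time: 11.75
tool_pos: [0.5068, 0.0045, 0.0709]
ee_rot: [3.117, 0.387, 0.002]
force: [-0.5, -0.2, 0.1]
gripper_width: 0.699
finger_force: 0.0
time: 12.25
tool_pos: [0.5065, 0.0048, 0.0709]
ee_rot: [3.118, 0.387, 0.001]
force: [-1.9, 0.6, 5.4]
gripper_width: 0.253
finger_force: 58.5
```

```bash
python3 -m crank '[{"ax":0,"ay":-0.01,"az":0,"tx":0.06,"ty":0,"tz":-0.13,"grip":1},{"ax":0,"ay":-0.01,"az":0,"tx":0.06,"ty":0,"tz":-0.13,"grip":1},{"ax":0,"ay":-0.01,"az":0,"tx":0.06,"ty":0,"tz":-0.13,"grip":1},{"ax":0,"ay":-0.01,"az":0,"tx":0.06,"ty":0,"tz":-0.13,"grip":1}]'
python3 -m crank '[{"ax":0,"ay":-0.01,"az":0,"tx":0.06,"ty":0,"tz":-0.13,"grip":1},{"ax":0,"ay":-0.01,"az":0,"tx":0.06,"ty":0,"tz":-0.13,"grip":1},{"ax":0,"ay":-0.01,"az":0,"tx":0.06,"ty":0,"tz":-0.13,"grip":1}]'
```

```text
time: 12.65
tool_pos: [0.5081, 0.0049, 0.0747]
ee_rot: [3.112, 0.386, -0.066]
force: [-0.3, 0.3, -3.3]
gripper_width: 0.253
finger_force: 58.8
time: 12.95
tool_pos: [0.5105, 0.0055, 0.079]
ee_rot: [3.107, 0.385, -0.111]
force: [-0.9, -0.4, -3.8]
gripper_width: 0.252
finger_force: 58.8
```

```bash
python3 -m crank '[{"ax":0,"ay":-0.01,"az":0,"tx":0.06,"ty":0,"tz":-0.13,"grip":1},{"ax":0,"ay":-0.01,"az":0,"tx":0.06,"ty":0,"tz":-0.13,"grip":1},{"ax":0,"ay":-0.01,"az":0,"tx":0.06,"ty":0,"tz":-0.13,"grip":1},{"ax":0,"ay":-0.01,"az":0,"tx":0.06,"ty":0,"tz":-0.13,"grip":1},{"ax":0,"ay":-0.01,"az":0,"tx":0.06,"ty":0,"tz":-0.13,"grip":1},{"ax":0,"ay":-0.01,"az":0,"tx":0.06,"ty":0,"tz":-0.13,"grip":1},{"ax":0,"ay":-0.01,"az":0,"tx":0.06,"ty":0,"tz":-0.13,"grip":1},{"ax":0,"ay":0,"az":0,"tx":0,"ty":0,"tz":0,"grip":1},{"ax":0,"ay":0,"az":0,"tx":0,"ty":0,"tz":0,"grip":1},{"ax":0,"ay":0,"az":0,"tx":0,"ty":0,"tz":0,"grip":1}]'
python3 - <<'E'
from h import *
snap('side','s1')
b=cv2.imread('pics/s1.png')[230:350,210:350];cv2.imwrite('pics/s2.png',cv2.resize(b,None,fx=5,fy=5,interpolation=2))
E
```

```text
time: 13.95
tool_pos: [0.5155, 0.0067, 0.0877]
ee_rot: [3.093, 0.383, -0.217]
force: [0.5, 0.1, -5.4]
gripper_width: 0.248
finger_force: 58.9
```

View pics/s2.png

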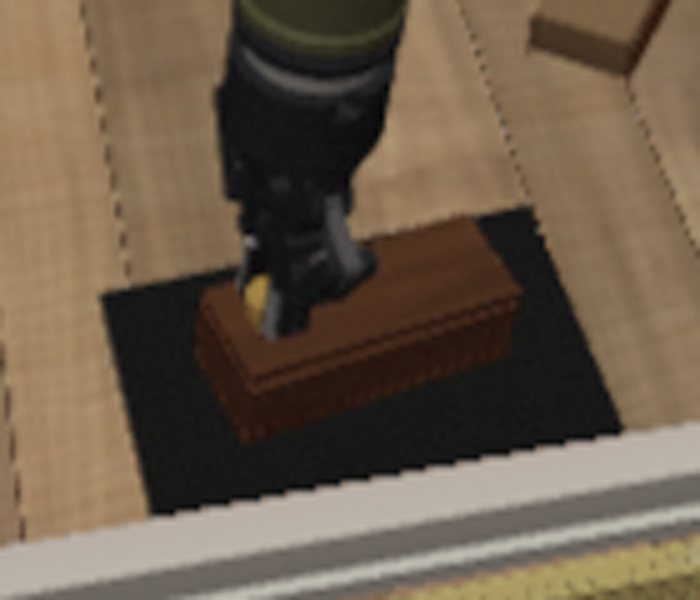

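The lid is shut while tugging. The case's lower knob-end corner is at crop (247,441) and the lower hinge corner at (512,357). I'll check the lift height by projection.

Run:
```python
from h import *
d=np.load('pics/s1.npz');Ti=np.linalg.inv(d['T'])
c=np.array([.556,.0194]);R=np.array([np.cos(.25),np.sin(.25)]);N=np.array([R[1],-R[0]])
def px(q): p=d['K']@(Ti[:3]@[*q,1]);return (p[:2]/p[2]-[210,230]+.5)*5
for t in(0,.05,.08,.1,.12):
  f=lambda x,z:px([*(c+R*(.075-(.075-x)*np.cos(t)+z*np.sin(t))+N*.031),.004+(.075-x)*np.sin(t)+z*np.cos(t)])
  print(t,'knob bottom',f(-.075,0),'knob top',f(-.075,.04),'hinge bottom',f(.075,0),'hinge top',f(.075,.04))
```

```text
0 knob bottom [243.07713708 464.32174757] knob top [240.721706  415.5990413] hinge bottom [508.9378076  355.56662388] hinge top [512.76594228 306.5171627 ]
0.05 knob bottom [242.9929393 455.2220203] knob top [244.43643198 404.60575212] hinge bottom [508.9378076  355.56662388] hinge top [516.22391152 305.19131787]
0.08 knob bottom [243.27795698 449.59714743] knob top [247.02098085 397.90511918] hinge bottom [508.9378076  355.56662388] hinge top [518.28820193 304.45817819]
0.1 knob bottom [243.60882949 445.78147009] knob top [248.89160106 393.39866149] hinge bottom [508.9378076  355.56662388] hinge top [519.65880648 303.99581173]
0.12 knob bottom [244.0528827  441.91493984] knob top [250.87981321 388.86314519] hinge bottom [508.9378076  355.56662388] hinge top [521.02426284 303.55477065]
```

The corner height gives about 0.11 rad, so the knob end is roughly 15 mm up with the lid shut. Lowering now.

```bash
python3 -m crank '[{"ax":0,"ay":0.02,"az":0,"tx":-0.12,"ty":0,"tz":0.26,"grip":1},{"ax":0,"ay":0.02,"az":0,"tx":-0.12,"ty":0,"tz":0.26,"grip":1},{"ax":0,"ay":0.02,"az":0,"tx":-0.12,"ty":0,"tz":0.26,"grip":1},{"ax":0,"ay":0.02,"az":0,"tx":-0.12,"ty":0,"tz":0.26,"grip":1},{"ax":0,"ay":0.02,"az":0,"tx":-0.12,"ty":0,"tz":0.26,"grip":1},{"ax":0,"ay":0.02,"az":0,"tx":-0.12,"ty":0,"tz":0.26,"grip":1},{"ax":0,"ay":0.01,"az":0,"tx":-0.06,"ty":0,"tz":0.13,"grip":1},{"ax":0,"ay":0.01,"az":0,"tx":-0.06,"ty":0,"tz":0.13,"grip":1},{"ax":0,"ay":0,"az":0,"tx":0,"ty":0,"tz":0,"grip":1},{"ax":0,"ay":0,"az":0,"tx":0,"ty":0,"tz":0,"grip":1}]'
```

```text
time: 15.0
tool_pos: [0.5063, 0.0044, 0.0709]
ee_rot: [3.117, 0.387, 0.0]
force: [-2.6, -0.3, 5.6]
gripper_width: 0.252
finger_force: 59.6
```

```bash
python3 -m crank '[{"ax":0,"ay":0,"az":0,"tx":0,"ty":0,"tz":0,"grip":0.3},{"ax":0,"ay":0,"az":0,"tx":0,"ty":0,"tz":0,"grip":0.2},{"ax":0,"ay":0,"az":0,"tx":0,"ty":0,"tz":0,"grip":0.2},{"ax":0,"ay":0,"az":0,"tx":0,"ty":0,"tz":-1,"grip":0.2},{"ax":0,"ay":0,"az":0,"tx":0,"ty":0,"tz":-2,"grip":0.2},{"ax":0,"ay":0,"az":0,"tx":0.5,"ty":0,"tz":-3,"grip":0.2},{"ax":0,"ay":0,"az":0,"tx":1,"ty":0,"tz":-3,"grip":0.2},{"ax":0,"ay":0,"az":0,"tx":1,"ty":0,"tz":-2,"grip":0.2},{"ax":0,"ay":0,"az":0,"tx":0,"ty":0,"tz":0,"grip":0.2},{"ax":0,"ay":0,"az":0,"tx":0,"ty":0,"tz":0,"grip":0.2}]'
python3 - <<'E'
from h import *
snap('wrist','w5');snap('side','s3')
w=cv2.imread('pics/w5.png')
b=cv2.resize(cv2.imread('pics/s3.png')[240:350,220:350],None,fx=3,fy=3,interpolation=2)
o=np.zeros((420,800,3),np.uint8);w=cv2.resize(w,(400,300));o[:300,:400]=w;o[:330,405:795]=b;cv2.imwrite('pics/c.png',o)
E
```

```text
time: 16.0
tool_pos: [0.5302, 0.0105, 0.1806]
ee_rot: [3.117, 0.387, 0.0]
force: [-0.2, -0.1, -0.8]
gripper_width: 0.803
finger_force: 0.0
```

View pics/c.png

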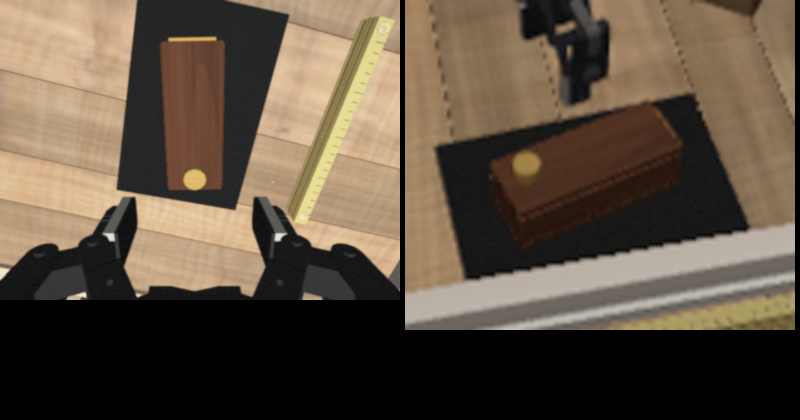

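The case lies flat, wholly on the mat, with its lid shut (knob at (195,180) in the wrist half, (526,163) in the side half), and the gripper is clear.

```bash
python3 -c "
from rig import hand_in
print(hand_in())"
```

```text
the job is handed in; nothing more can be done
None
```

The case is flat and wholly on the mat with its lid caught: one press shut it, the lid held while I tugged the knob end up about 15 mm, nothing else was touched, and I handed the job in at about 16 s.

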